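Return the bench supplies to their fitted holders

TASK

Tidy the bench: put the small brown bottle, the white label roll, the stapler and the timer each into the low grey holder shaped and sized for it (small round, large round, long, nearly square), so that each sits flat and upright on the floor of its holder, inside the raised rim or corners, the stapler and timer lying lengthwise along their holders (either end first). Leave the yellow note pad where it lies, and let go of everything.

Things in the scene. Friction and masses are not known exactly. Their poses are not given: they have to be found in the camera images.
- bottle_control_mid (a point): Small brown bottle with a red screw cap, standing: body 34 mm in diameter up to 52 mm, cap 22 mm in diameter, 62 mm high in all, about 30 g. Point: its centre, 31 mm above its underside; z up. Belongs in the small round holder.
- label_roll_mid (a point): White paper label roll standing on end with a brown core: 60 mm in diameter, about 50 mm high, about 120 g. Point: its centre, 25 mm above its underside; z up. Belongs in the large round holder.
- stapler_mid (a point): Red and black stapler standing on its base, 138 mm long (x), 34 mm wide (y) at the base, upper arm 28 mm wide, 47 mm high, about 160 g; its arm does not move. Point: its centre, 23.5 mm above its underside; x along its length, z up. Belongs in the long holder.
- lab_timer_mid (a point): White countdown timer lying flat, 70 mm (x) by 62 mm (y), body 16 mm thick, with one green and one red key that rise 3 mm more near its -x edge; the keys do not move; about 55 g. Point: its centre, 8 mm above its underside; x along the 70 mm side, z up. Belongs in the nearly square holder.
- note_pad_mid (a point): Yellow note pad, 76 x 76 x 16 mm, loose, lying beside the things to be moved; a bystander to be left where it is. Point: its centre, 8 mm above its underside.
- small_round_holder: Small round grey dish, 58 mm in outer diameter, 9 mm high, pocket 50 mm in diameter with a closed rim. Fixed to the table. Origin: centre of its underside on the table; z up. The pocket floor is 3 mm above the table.
- large_round_holder: Large round grey dish, 84 mm in outer diameter, 9 mm high, pocket 76 mm in diameter with a closed rim. Fixed to the table. Origin: centre of its underside on the table; z up. The pocket floor is 3 mm above the table.
- long_holder: Long narrow grey plate, 162 mm (x) by 58 mm (y), with a raised angle 9 mm high at each corner; pocket between the corners 154 x 50 mm; the middle 94 mm of each long side is open. Fixed to the table. Origin: centre of its underside on the table; z up. The pocket floor is 3 mm above the table.
- square_holder: Nearly square grey plate, 94 mm (x) by 86 mm (y), with a raised angle 9 mm high at each corner; pocket between the corners 86 mm (x) by 78 mm (y); the middle 54 mm of each 86 mm side is open. Fixed to the table. Origin: centre of its underside on the table; z up. The pocket floor is 3 mm above the table.
There are look-alikes about, which are no part of the job. Of the things that look like the part that bears bottle_control_mid, the larger one is meant.

How it is judged (in metres and radians):
At the end, for the whole second after the job is handed in: Bottle in the small round and label roll in the large round holder (centres within 11 mm), stapler in the long and timer in the square holder (within 14 mm; 0.25 and 0.35 rad of lengthwise, either way round); each at its seated height within 3 mm, upright within 0.15 rad (horizontal distance between bottle_control_mid and small_round_holder below 0.011 m and z of bottle_control_mid in the frame of small_round_holder between 0.031 and 0.037 m and angle between each of bottle_control_mid, label_roll_mid, stapler_mid, lab_timer_mid's own z axis and vertical below 0.15 rad and horizontal distance between label_roll_mid and large_round_holder below 0.011 m and z of label_roll_mid in the frame of large_round_holder between 0.025 and 0.031 m and horizontal distance between stapler_mid and long_holder below 0.014 m and z of stapler_mid in the frame of long_holder between 0.0235 and 0.0295 m and angle between the x axis of stapler_mid and the x axis of long_holder, either way round below 0.25 rad and horizontal distance between lab_timer_mid and square_holder below 0.014 m and z of lab_timer_mid in the frame of square_holder between 0.008 and 0.014 m and angle between the x axis of lab_timer_mid and the x axis of square_holder, either way round below 0.35 rad); the robot touches nothing.
It fails at once if the note pad is moved more than 25 mm (distance of note_pad_mid from where it was at the start of the episode above 0.025 m).
It also fails if it takes over 93 s, if anything falls off the work surface, if the arm or the gripper's body presses on something with over 40 N, if the wrist force passes 120 N, or if a joint passes its speed limit or range.

ROBOT

A 6-joint arm with a two-finger parallel gripper is mounted at the origin on the work surface; the furniture and walls round the work are solid. World frame = base frame: x ahead of the robot, y to its left, z up, the work surface at z = 0. Lengths are in m, angles in degrees, forces in N, time in s.
With the tool pointing down it reaches from about 0.35 to 0.875 m from the base axis. Payload 4.2 kg.
Tool frame: the origin (TCP) lies between the finger pads; the fingertips stand 19 mm ahead of it and the grasp point (between the pads) is the TCP; z points along the fingers, y is the line along which they close (so a half turn about z gives the same grasp; the last joint's range is limited). The gripper opens to 87 mm and grips with 3 to 60 N. Pads are 19 mm wide; open, the fingers measure 117 mm over their backs; the gripper's body (75 mm by 190 mm) begins 51 mm behind the grasp point.
Start: joints at [80.478, 22.042, 0.453, 0, -68.411, -14.817], TCP at [0.258, 0.569, 0.242] pointing down, gripper open.
Joint ranges: [-179.83, 179.83], [-69.29, 118.12], [-61.27, 80.66], [-181.25, 117.63], [-171.15, -9.14], [-177.46, 177.46]. Speed limits (degrees/s): [159.86, 159.86, 180, 180, 180, 180].

INTERFACE

Orientations are given as a 3x3 rotation matrix whose columns are the frame's x, y, z axes.
In Python, from rig import manip gives the robot as it stands.
- The arm moves only by the shell command python3 -m jog 'ROWS' [FORCE]. ROWS is JSON, a list of rows, each a list of 3 entries, a list of its own where there are three numbers: the shift along the tool's x, y, z in cm, then the turn about the tool's z in degrees, then the closure, from -1 (fully open) to 1 (shut). A call has 1 to 5 rows; each row shifts and turns the commanded pose from where the row before left it, along the tool's axes as they then stand; what a row does not reach is not made up. A row lasts 1/8 s, in which the tool goes at most 62.5 mm and 10.7 degrees, less where a joint would pass 70% of its speed; a pose out of reach is approached as far as the arm can. A call with a gripper value outside its range is refused whole. The fingers move at their own pace and stop on an object; FORCE is the grip in N (left out, the last holds). Time passes only in rows, so rows that do not move let the fingers close. It gives the time, the measured TCP pose, the force, the opening and the grip force at its end, in the units of the state.
- manip.sense(): the state, without advancing time (a new reading comes with each control period).
- manip.get_image(name): name is "side" or "top"; returns a dict with "pixels" (384x512x3 uint8, blue, green, red), "camera_matrix" (3x3 intrinsics, pixels), "extrinsics" (4x4, takes a point from camera to world coordinates). Camera axes: x right, y up, looking along -z (the intrinsics and any distortion apply to the point x, -y, -z); pixel columns grow to the right and rows downward; lengths in m; the calibration is good to about 2 mm. A picture is of the moment at which its call begins. There is no depth.
- manip.finish_job(): hands the job in; it is judged then, once.
The state is a dict: "time_s": time; "q": joint angles; "qd": joint speeds; "joint_torque": joint torques, N m; "ee_pos": TCP position; "tool_rot": TCP orientation; "ft_force": force on the tool from outside, world axes, zero at the start; "ft_torque": the same for the moment, N m; "finger_gap": opening from 0.0 (shut) to 1.0 (fully open); "finger_force": force on a finger pad.
Only numpy, scipy, OpenCV 4.12 (cv2) and the standard library are available. Lean on these libraries where they do the work, as an engineer would, in place of code of your own. Each camera call takes 0.05 s, during which the arm holds its last target. There are 200 camera calls.

## Working session

There is one attempt and no reset: what is moved stays moved. The work goes in short steps, Python scripts to look and compute and a shell command to move; the robot and the scene stay as the last step left them, time stands still between calls to the robot, and variables do not carry over. Pictures are saved under pics/ and viewed, at most 14 in all, crops included, and the job is handed in when it is done.

```bash
mkdir -p pics; ls; cat > h.py <<'E'
import numpy as np,cv2
from rig import manip
def grab(n):
    d=manip.get_image(n); return d
def proj(d,P):
    E=np.linalg.inv(d['extrinsics']); p=(E@np.append(P,1))[:3]
    v=d['camera_matrix']@np.array([p[0],-p[1],-p[2]]); return v[:2]/v[2]
def ray(d,uv,z):
    E=np.array(d['extrinsics']); k=np.linalg.inv(d['camera_matrix'])@np.array([uv[0],uv[1],1.])
    r=E[:3,:3]@np.array([k[0],-k[1],-k[2]]); o=E[:3,3]; return o+r*(z-o[2])/r[2]
E
python3 - <<'E'
from h import *
import pickle
s=manip.sense();print(s['time_s'],s['ee_pos'],s['tool_rot'],s['finger_gap'])
D={}
for n in('top','side'):
    d=grab(n);D[n]=d;print(n,{k:np.round(v,3).tolist() for k,v in d.items() if k!='pixels'})
    cv2.imwrite(f'pics/{n}0.png',cv2.resize(d['pixels'],(800,600),interpolation=cv2.INTER_CUBIC))
pickle.dump(D,open('d0.pkl','wb'))
E
```

```text
pics
0.0 [0.25732665 0.56895672 0.24044423] [[ 9.11058991e-01 -4.12275238e-01 -8.02243897e-04]
 [-4.12276004e-01 -9.11056714e-01 -2.03969028e-03]
 [ 1.10024106e-04  2.18902408e-03 -9.99997598e-01]] 1.001740446028619
top {'camera_matrix': [[464.44, 0.0, 242.174], [0.0, 464.44, 193.038], [0.0, 0.0, 1.0]], 'extrinsics': [[0.028, 0.985, -0.172, 0.398], [-0.999, 0.032, 0.022, -0.069], [0.027, 0.172, 0.985, 1.109], [0.0, 0.0, 0.0, 1.0]]}
side {'camera_matrix': [[403.866, 0.0, 253.44], [0.0, 403.866, 188.986], [0.0, 0.0, 1.0]], 'extrinsics': [[-0.991, 0.067, -0.112, 0.443], [-0.131, -0.558, 0.819, 0.686], [-0.008, 0.827, 0.562, 0.585], [0.0, 0.0, 0.0, 1.0]]}
```

View pics/top0.png

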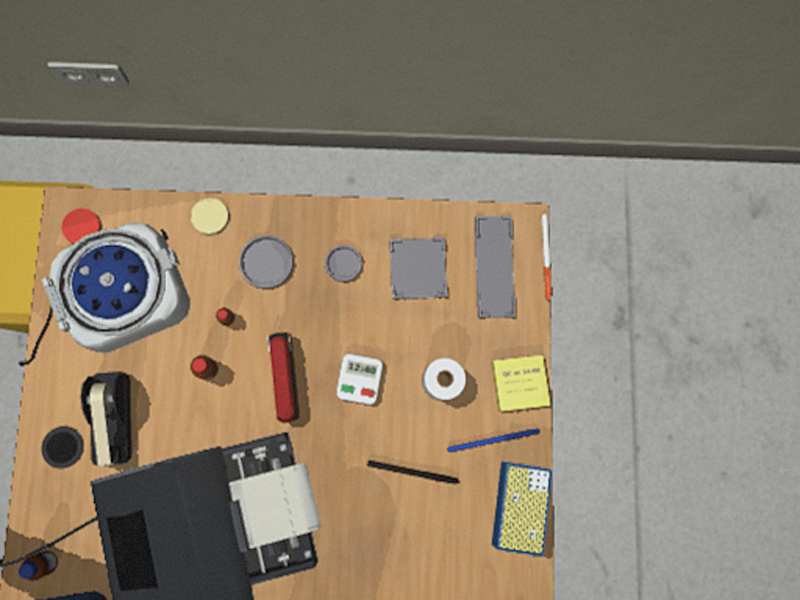

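View pics/side0.png

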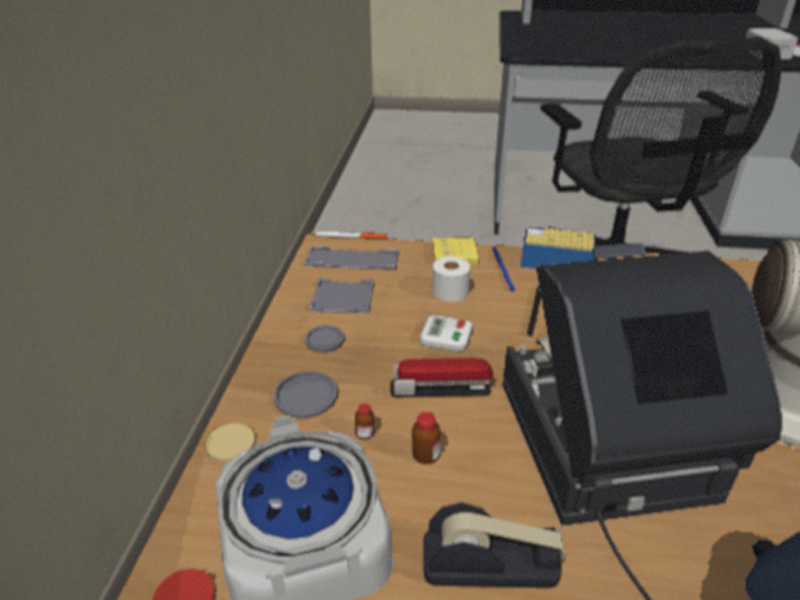

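Candidates in the top picture:
- **Bottle:** the large red cap (203,367) or the small one (225,316). I choose the larger.
- **Stapler:** the red one (284,378). The tape dispenser (108,420) isn't it.
- **Roll:** (445,379). The yellow disc (209,216) isn't it.
- **Timer:** (360,379).
- **Holders:** large round (267,262), small round (345,264), square (419,268), long (496,267).

The note pad is at (522,383). I'll check this in one crop.

```bash
python3 - <<'E'
from h import *
import pickle
D=pickle.load(open('d0.pkl','rb'))
c=D['top']['pixels'][130:280,115:360]
cv2.imwrite('pics/c1.png',cv2.resize(c,None,fx=3.25,fy=3.25,interpolation=cv2.INTER_CUBIC))
E
```

```text
(no output)
```

View pics/c1.png

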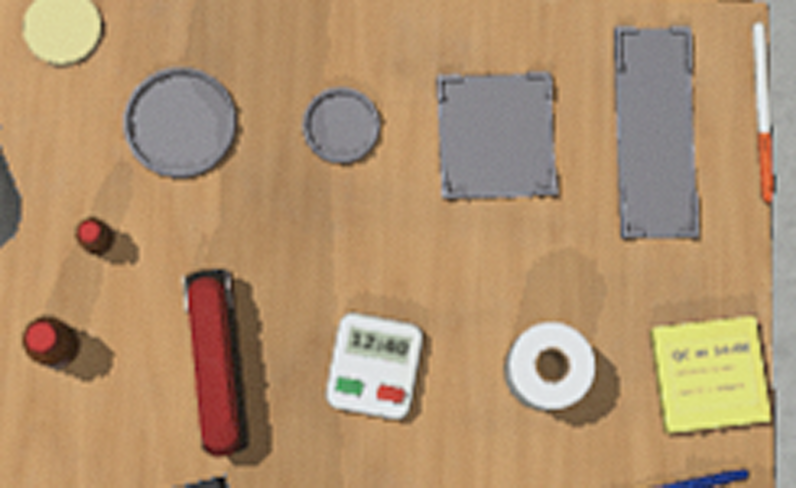

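```bash
python3 - <<'E'
from h import *
import pickle
D=pickle.load(open('d0.pkl','rb'));t=D['top'];s=D['side']
def n(p): return (np.array(p)+.5)/3.25-.5+np.array([115,130])
def W(p,z): return ray(t,n(p),z)
def S(P): return np.round((proj(s,P)+.5)*1.5625-.5,0)
for nm,p,z,r in [('L',(182,123),.009,(126,123,238,123)),('S',(342.5,126),.009,(304,126,381,126)),('bot',(43,338),.062,(25,338,62,338)),('roll',(553,365),.05,(510,365,596,365)),('smallbot',(93,232),.045,(80,232,106,232))]:
    P=W(p,z);print(nm,P.round(4),'dia',np.linalg.norm(W(r[:2],z)-W(r[2:],z)).round(4),'side',S(P))
for nm,c,z in [('sq',[(438,76),(551,73),(559,196),(444,200)],.006),('long',[(615,30),(691,27),(700,236),(622,239)],.006),('timer',[(340,311),(425,323),(413,419),(327,407)],.014),('pad',[(652,327),(758,317),(772,425),(668,434)],.016),('stap',[(190,283),(231,280),(242,450),(205,454)],.045)]:
    Q=np.array([W(p,z) for p in c]);m=Q.mean(0)
    e=[np.linalg.norm(Q[i]-Q[i-1]).round(4) for i in range(4)]
    ax=(Q[0]+Q[1]-Q[2]-Q[3]);print(nm,m.round(4),'edges',e,'up-axis deg',np.degrees(np.arctan2(ax[1],ax[0])).round(1),'side',S(m))
st=manip.sense();R=np.array(st['tool_rot']);print('tool y deg',np.degrees(np.arctan2(R[1,1],R[0,1])))
E
```

```text
L [0.6476 0.0813 0.009 ] dia 0.083 side [307. 389.]
S [ 0.6493 -0.038   0.009 ] dia 0.0574 side [325. 335.]
bot [0.4806 0.1613 0.062 ] dia 0.0253 side [427. 415.]
roll [ 0.4733 -0.1928  0.05  ] dia 0.0605 side [451. 265.]
smallbot [0.5581 0.135  0.045 ] dia 0.0184 side [365. 404.]
sq [ 0.6465 -0.1546  0.006 ] edges [np.float64(0.095), np.float64(0.0855), np.float64(0.0945), np.float64(0.0858)] up-axis deg 4.2 side [343. 293.]
long [ 0.6537 -0.2742  0.006 ] edges [np.float64(0.1607), np.float64(0.0583), np.float64(0.1611), np.float64(0.0583)] up-axis deg 2.2 side [352. 256.]
timer [ 0.4723 -0.0689  0.014 ] edges [np.float64(0.0698), np.float64(0.0624), np.float64(0.0697), np.float64(0.0624)] up-axis deg -5.6 side [445. 328.]
pad [ 0.4717 -0.3128  0.016 ] edges [np.float64(0.0777), np.float64(0.0784), np.float64(0.0784), np.float64(0.0759)] up-axis deg 7.7 side [455. 247.]
stap [0.466  0.0426 0.045 ] edges [np.float64(0.12), np.float64(0.0289), np.float64(0.1192), np.float64(0.0257)] up-axis deg 7.2 side [445. 361.]
tool y deg -114.34730255185863
```

```bash
cat >> h.py <<'E'
def rays(d,uv):
    E=np.array(d['extrinsics']); k=np.linalg.inv(d['camera_matrix'])@np.array([uv[0],uv[1],1.])
    r=E[:3,:3]@np.array([k[0],-k[1],-k[2]]); return E[:3,3],r/np.linalg.norm(r)
def tri(a,ua,b,ub):
    A=np.zeros((3,3));y=np.zeros(3)
    for d,u in((a,ua),(b,ub)):
        o,r=rays(d,u);M=np.eye(3)-np.outer(r,r);A+=M;y+=M@o
    return np.linalg.solve(A,y)
def f8(p): return (np.array(p)+.5)/1.5625-.5
E
python3 - <<'E'
from h import *
import pickle
D=pickle.load(open('d0.pkl','rb'));t=D['top'];s=D['side']
for nm,a,b in [('knob',(107,279),(297,479)),('panel',(107,515),(712,311)),('panel2',(147,510),(624,320)),('panel3',(158,600),(640,402)),('printer corner r',(220,447),(545,268)),('tape',(100,385),(460,520)),('tapeend',(97,462),(558,540)),('stapl',(282,337),(397,383)),('stapR',(285,420),(491,370))]:
    print(nm,tri(t,f8(a),s,f8(b)).round(3))
for p in [(207,271),(222,457)]:
    q=(np.array(p)+.5)/3.25-.5+np.array([115,130])
    for z in(.0,.02,.045): print(p,z,ray(t,q,z).round(4))
for p in [(391,388),(492,380),(391,395),(490,395)]:
    print(p,ray(s,f8(p),0.0).round(4),ray(s,f8(p),0.012).round(4))
for p in [(100,350),(188,305),(165,345)]: print(p,ray(t,f8(p),.06).round(3))
# crop views
cs=cv2.resize(s['pixels'][215:310,235:335],None,fx=6,fy=6,interpolation=cv2.INTER_CUBIC)
cv2.imwrite('pics/c2.png',cs)
E
```

```text
knob [0.596 0.294 0.092]
panel [0.267 0.217 0.269]
panel2 [0.295 0.176 0.225]
panel3 [0.216 0.173 0.124]
printer corner r [0.367 0.095 0.229]
tape [0.442 0.3   0.064]
tapeend [0.341 0.3   0.049]
stapl [0.531 0.052 0.008]
stapR [0.406 0.039 0.032]
(207, 271) 0.0 [0.5385 0.0581 0.    ]
(207, 271) 0.02 [0.5359 0.0558 0.02  ]
(207, 271) 0.045 [0.5328 0.053  0.045 ]
(222, 457) 0.0 [0.4035 0.0404 0.    ]
(222, 457) 0.02 [0.4034 0.0384 0.02  ]
(222, 457) 0.045 [0.4033 0.0359 0.045 ]
(391, 388) [0.5375 0.055  0.    ] [0.5356 0.068  0.012 ]
(492, 380) [0.4017 0.0221 0.    ] [0.4026 0.0357 0.012 ]
(391, 395) [0.5356 0.0686 0.    ] [0.5337 0.0813 0.012 ]
(490, 395) [0.4042 0.0524 0.    ] [0.405  0.0654 0.012 ]
(100, 350) [0.498 0.306 0.06 ]
(188, 305) [0.568 0.185 0.06 ]
(165, 345) [0.509 0.214 0.06 ]
```

View pics/c2.png

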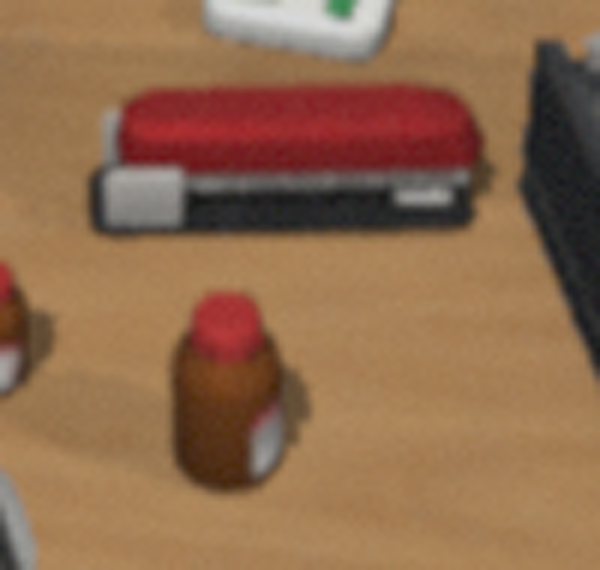

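The crops confirm the choices: the larger bottle is at crop (228,390), standing in front of the stapler. The measured sizes match the given ones. Now I'll work out the move to the bottle.

```bash
cat >> h.py <<'E'
def plan(x,y,z,yaw=None):
    s=manip.sense();R=np.array(s['tool_rot']);p=np.array(s['ee_pos']);c=np.degrees(np.arctan2(R[1,1],R[0,1]))
    t=0
    if yaw is not None:
        t=-((yaw-c+90)%180-90)
        a=np.radians(t);R=R@np.array([[np.cos(a),-np.sin(a),0],[np.sin(a),np.cos(a),0],[0,0,1]])
    d=R.T@(np.array([x,y,z])-p)*100
    print('t%.2f'%s['time_s'],'at',p.round(4),'yaw%.1f'%c,'turn%.1f'%t,'then shift cm',d.round(2),'gap%.3f F%.1f q6 %.0f'%(s['finger_gap'],s['finger_force'],s['q'][5]),'ft',np.round(s['ft_force'],1))
E
cat > plan.py <<'E'
import sys;from h import *
plan(*map(float,sys.argv[1:]))
E
python3 plan.py .4806 .1613 .2 -72
```

```text
t0.10 at [0.2574 0.569  0.2406] yaw-114.3 turn-42.3 then shift cm [ 8.64 45.67  4.12] gap1.001 F0.0 q6 -15 ft [-0.3  0.1  0.4]
```

```bash
python3 -m jog '[[[0,0,0],-10.6,-1],[[0,0,0],-10.6,-1],[[0,0,0],-10.6,-1],[[0,0,0],-10.5,-1],[[1,5,0],0,-1]]'; python3 -m jog '[[[1,5.5,0],0,-1],[[1,5.5,0],0,-1],[[1,5.5,0],0,-1],[[1,5.5,0],0,-1],[[1,5.5,0],0,-1]]'; python3 -m jog '[[[1,5,0],0,-1],[[1,5,0],0,-1],[[0.6,3,2],0,-1],[[0,0,0],0,-1]]';  python3 plan.py .4806 .1613 .044 -72
```

```text
time_s: 0.72
ee_pos: [0.2816, 0.5261, 0.2401]
tool_rot: [[0.95, 0.313, -0.0], [0.313, -0.95, -0.001], [-0.001, 0.001, -1.0]]
ft_force: [1.3, -0.2, 0.3]
finger_gap: 1.004
finger_force: 0.0
time_s: 1.35
ee_pos: [0.4152, 0.277, 0.2413]
tool_rot: [[0.951, 0.309, -0.0], [0.309, -0.951, -0.0], [-0.0, 0.0, -1.0]]
ft_force: [0.6, -0.4, -0.1]
finger_gap: 0.999
finger_force: 0.0
time_s: 1.85
ee_pos: [0.4791, 0.1609, 0.2197]
tool_rot: [[0.952, 0.305, -0.004], [0.305, -0.952, -0.002], [-0.004, 0.001, -1.0]]
ft_force: [0.3, -1.1, -0.0]
finger_gap: 0.995
finger_force: 0.0
t1.85 at [0.4791 0.1609 0.2197] yaw-72.3 turn-0.3 then shift cm [ 2.300e-01 -1.000e-02  1.757e+01] gap0.995 F0.0 q6 71 ft [ 0.3 -1.1 -0. ]
```

```bash
python3 -m jog '[[[0.2,0,4],0,-1],[[0,0,4],0,-1],[[0,0,4],0,-1],[[0,0,3.5],0,-1],[[0,0,2],0,-1]]'; python3 -m jog '[[[0,0,0],0,-1],[[0,0,0],0,1],[[0,0,0],0,1],[[0,0,0],0,1],[[0,0,0],0,1]]' 12; python3 -m jog '[[[0,0,0],0,1],[[0,0,0],0,1]]'; python3 plan.py .4806 .1613 .044
```

```text
time_s: 2.48
ee_pos: [0.4807, 0.1643, 0.045]
tool_rot: [[0.951, 0.31, -0.002], [0.31, -0.951, -0.001], [-0.002, 0.001, -1.0]]
ft_force: [0.9, 0.1, 0.1]
finger_gap: 0.997
finger_force: 0.0
time_s: 3.1
ee_pos: [0.4817, 0.1639, 0.047]
tool_rot: [[0.951, 0.308, 0.001], [0.308, -0.951, 0.001], [0.001, -0.0, -1.0]]
ft_force: [0.4, 0.1, -0.5]
finger_gap: 0.632
finger_force: 0.0
time_s: 3.35
ee_pos: [0.4816, 0.1637, 0.0466]
tool_rot: [[0.951, 0.308, 0.0], [0.308, -0.951, -0.0], [0.0, 0.0, -1.0]]
ft_force: [-0.3, 0.5, 0.0]
finger_gap: 0.403
finger_force: 0.1
t3.35 at [0.4816 0.1637 0.0466] yaw-72.0 turn0.0 then shift cm [-0.17  0.2   0.26] gap0.403 F0.1 q6 71 ft [-0.3  0.5  0. ]
```

```bash
python3 -m jog '[[[0,0,0],0,1],[[0,0,0],0,1],[[0,0,-3],0,1],[[0,0,-4],0,1],[[0,0,-3],0,1]]'; python3 -m jog '[[[0,0,0],0,1]]'; python3 plan.py .6493 -.038 .15
```

```text
time_s: 3.98
ee_pos: [0.4817, 0.1638, 0.148]
tool_rot: [[0.951, 0.308, 0.001], [0.308, -0.951, 0.001], [0.001, -0.0, -1.0]]
ft_force: [0.7, 0.3, -0.1]
finger_gap: 0.376
finger_force: 11.9
time_s: 4.1
ee_pos: [0.4828, 0.1646, 0.149]
tool_rot: [[0.951, 0.309, 0.005], [0.309, -0.951, 0.003], [0.006, -0.002, -1.0]]
ft_force: [0.3, -0.8, 0.3]
finger_gap: 0.379
finger_force: 11.9
t4.10 at [0.4828 0.1646 0.149 ] yaw-72.0 turn0.0 then shift cm [ 9.58 24.41 -0.09] gap0.379 F11.9 q6 71 ft [ 0.3 -0.8  0.3]
```

```bash
python3 -m jog '[[[1.9,4.9,0],0,1],[[1.9,4.9,0],0,1],[[1.9,4.9,0],0,1],[[1.9,4.9,0],0,1],[[2,4.8,0],0,1]]'; python3 -m jog '[[[0,0,0],0,1],[[0,0,2],0,1]]'; python3 plan.py .6493 -.038 .05
python3 - <<'E'
from h import *
d=grab('top');P=proj(d,[.6493,-.038,.05]);u,v=P.astype(int)
a=d['pixels'][v-50:v+50,u-60:u+60]
d=grab('side');u,v=proj(d,[.6493,-.038,.05]).astype(int);b=d['pixels'][v-50:v+50,u-60:u+60]
cv2.imwrite('pics/b1.png',cv2.resize(np.vstack([a,b]),None,fx=3,fy=3,interpolation=cv2.INTER_CUBIC))
E
```

```text
time_s: 4.72
ee_pos: [0.6483, -0.0402, 0.1447]
tool_rot: [[0.951, 0.308, -0.003], [0.308, -0.951, -0.0], [-0.003, -0.001, -1.0]]
ft_force: [1.2, -0.3, -0.2]
finger_gap: 0.379
finger_force: 11.9
time_s: 4.97
ee_pos: [0.6483, -0.039, 0.1261]
tool_rot: [[0.952, 0.307, 0.001], [0.307, -0.952, 0.0], [0.001, -0.0, -1.0]]
ft_force: [-1.0, 0.3, 0.0]
finger_gap: 0.379
finger_force: 11.9
t4.97 at [ 0.6483 -0.039   0.1261] yaw-72.1 turn0.0 then shift cm [ 0.12 -0.06  7.61] gap0.379 F11.9 q6 97 ft [-1.   0.3  0. ]
```

View pics/b1.png

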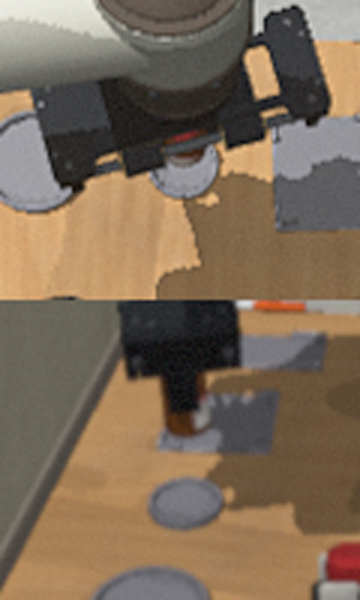

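The bottle is held upright, its base at pixel (187,437) of the side crop, above the dish. Lowering it.

```bash
python3 -m jog '[[[0.1,0,3],0,1],[[0,0,2.5],0,1],[[0,0,1.3],0,1],[[0,0,0.5],0,1],[[0,0,0.2],0,1]]'; python3 -m jog '[[[0,0,0],0,1],[[0,0,0.1],0,1]]'; python3 plan.py .6493 -.038 .05
```

```text
time_s: 5.7
ee_pos: [0.6495, -0.0382, 0.0521]
tool_rot: [[0.951, 0.309, 0.001], [0.309, -0.951, 0.0], [0.001, 0.0, -1.0]]
ft_force: [-0.6, 0.3, -0.3]
finger_gap: 0.372
finger_force: 11.9
time_s: 5.95
ee_pos: [0.6496, -0.0384, 0.0514]
tool_rot: [[0.951, 0.308, 0.002], [0.308, -0.951, 0.0], [0.002, 0.0, -1.0]]
ft_force: [-0.7, -0.3, 0.2]
finger_gap: 0.378
finger_force: 11.9
t5.95 at [ 0.6496 -0.0384  0.0514] yaw-72.0 turn0.0 then shift cm [-0.02 -0.05  0.14] gap0.378 F11.9 q6 97 ft [-0.7 -0.3  0.2]
```

```bash
python3 -m jog '[[[0,0,0.1],0,1],[[0,0,0.1],0,1],[[0,0,0],0,1]]';  python3 -m jog '[[[0,0,0],0,0],[[0,0,0],0,0],[[0,0,0],0,0],[[0,0,0],0,-0.3],[[0,0,0],0,-0.3]]'; python3 -m jog '[[[0,0,-3],0,-0.3],[[0,0,-3],0,-1],[[0,0,-4],0,-1],[[0,0,0],0,-1]]'; python3 plan.py .469 .045 .15 97.5
```

```text
time_s: 6.32
ee_pos: [0.6495, -0.0384, 0.0496]
tool_rot: [[0.951, 0.309, 0.001], [0.309, -0.951, -0.0], [0.001, 0.0, -1.0]]
ft_force: [-0.3, 1.0, 5.3]
finger_gap: 0.381
finger_force: 12.0
time_s: 6.95
ee_pos: [0.649, -0.0385, 0.0484]
tool_rot: [[0.951, 0.308, -0.0], [0.308, -0.951, -0.0], [-0.0, -0.0, -1.0]]
ft_force: [-0.7, 0.2, 0.5]
finger_gap: 0.62
finger_force: 0.0
time_s: 7.45
ee_pos: [0.6514, -0.0383, 0.1529]
tool_rot: [[0.951, 0.309, 0.009], [0.309, -0.951, 0.001], [0.008, 0.002, -1.0]]
ft_force: [0.1, 0.8, 0.3]
finger_gap: 0.907
finger_force: 0.0
t7.45 at [ 0.6514 -0.0383  0.1529] yaw-72.0 turn10.5 then shift cm [-17.   -10.64   0.14] gap0.907 F0.0 q6 97 ft [0.1 0.8 0.3]
```

```bash
python3 -m jog '[[[0,0,0],10.5,-1],[[-4.25,-2.65,0],0,-1],[[-4.25,-2.65,0],0,-1],[[-4.25,-2.65,0],0,-1],[[-4.25,-2.65,0],0,-1]]'; python3 -m jog '[[[0,0,0],0,-1]]'; python3 plan.py .469 .045 .027 97.5
python3 - <<'E'
from h import *
d=grab('top');u,v=proj(d,[.56,0.0,.03]).astype(int)
a=d['pixels'][v-65:v+65,u-65:u+65]
d=grab('side');u,v=proj(d,[.56,.02,.03]).astype(int);b=d['pixels'][v-65:v+65,u-65:u+65]
cv2.imwrite('pics/b2.png',cv2.resize(np.hstack([a,b]),None,fx=3,fy=3,interpolation=cv2.INTER_CUBIC))
E
```

```text
time_s: 8.07
ee_pos: [0.4649, 0.0449, 0.1479]
tool_rot: [[0.992, 0.129, -0.001], [0.129, -0.992, -0.0], [-0.001, 0.0, -1.0]]
ft_force: [0.7, 1.1, 0.1]
finger_gap: 1.0
finger_force: 0.0
time_s: 8.2
ee_pos: [0.4633, 0.0448, 0.1481]
tool_rot: [[0.991, 0.132, -0.003], [0.132, -0.991, -0.0], [-0.003, -0.0, -1.0]]
ft_force: [0.6, -0.3, 0.5]
finger_gap: 1.001
finger_force: 0.0
t8.20 at [0.4633 0.0448 0.1481] yaw-82.4 turn0.1 then shift cm [ 0.6   0.06 12.11] gap1.001 F0.0 q6 72 ft [ 0.6 -0.3  0.5]
```

View pics/b2.png

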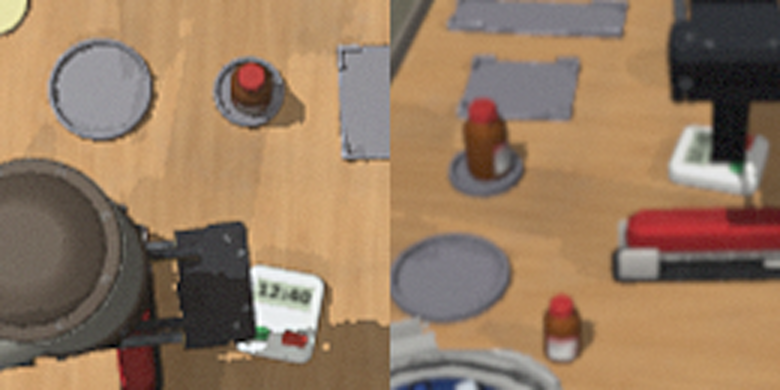

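The bottle stands upright in the small dish (top crop (250,80), side crop (487,150)). Next, the stapler.

```bash
python3 -m jog '[[[0.6,0.05,4],0,-1],[[0,0,4],0,-1],[[0,0,2.5],0,-1],[[0,0,1.6],0,-1],[[0,0,0],0,-1]]';  python3 plan.py .469 .045 .027; python3 -m jog '[[[0,0,0],0,1],[[0,0,0],0,1],[[0,0,0],0,1],[[0,0,0],0,1],[[0,0,0],0,1]]' 30; python3 -m jog '[[[0,0,0],0,1],[[0,0,0],0,1],[[0,0,0],0,1],[[0,0,0],0,1]]'; python3 plan.py .469 .045 .027
```

```text
time_s: 8.93
ee_pos: [0.4729, 0.0442, 0.0259]
tool_rot: [[0.992, 0.129, -0.003], [0.129, -0.992, -0.001], [-0.003, 0.001, -1.0]]
ft_force: [-0.2, 1.2, 0.1]
finger_gap: 1.0
finger_force: 0.0
t8.93 at [0.4729 0.0442 0.0259] yaw-82.6 turn0.0 then shift cm [-0.38 -0.13 -0.11] gap1.000 F0.0 q6 72 ft [-0.2  1.2  0.1]
time_s: 9.55
ee_pos: [0.4728, 0.0449, 0.0278]
tool_rot: [[0.992, 0.13, 0.0], [0.13, -0.992, 0.0], [0.0, -0.0, -1.0]]
ft_force: [0.2, 0.1, -0.1]
finger_gap: 0.515
finger_force: 0.0
time_s: 10.05
ee_pos: [0.473, 0.0451, 0.0277]
tool_rot: [[0.992, 0.13, 0.001], [0.13, -0.992, 0.0], [0.001, -0.0, -1.0]]
ft_force: [-0.2, 0.9, 0.6]
finger_gap: 0.3
finger_force: 29.4
t10.05 at [0.473  0.0451 0.0277] yaw-82.5 turn0.0 then shift cm [-0.4  -0.05  0.07] gap0.300 F29.4 q6 72 ft [-0.2  0.9  0.6]
```

```bash
python3 -m jog '[[[0,0,-2],0,1],[[0,0,-4],0,1],[[0,0,-4],0,1],[[0,0,0],5.3,1],[[0,0,0],0,1]]';  python3 plan.py .6577 -.2742 .12 92.2
```

```text
time_s: 10.68
ee_pos: [0.4721, 0.0446, 0.1274]
tool_rot: [[0.999, 0.038, -0.001], [0.038, -0.999, 0.0], [-0.001, -0.0, -1.0]]
ft_force: [-1.2, -0.0, -1.6]
finger_gap: 0.299
finger_force: 29.5
t10.68 at [0.4721 0.0446 0.1274] yaw-87.8 turn-0.0 then shift cm [17.33 32.57  0.72] gap0.299 F29.5 q6 67 ft [-1.2 -0.  -1.6]
```

```bash
python3 -m jog '[[[2.5,4.6,0],0,1],[[2.5,4.6,0],0,1],[[2.5,4.7,0],0,1],[[2.5,4.7,0],0,1],[[2.5,4.7,0],0,1]]'; python3 -m jog '[[[2.5,4.7,0],0,1],[[2.3,4.6,0],0,1],[[0,0,3],0,1],[[0,0,1.5],0,1],[[0,0,0],0,1]]'; python3 plan.py .6577 -.2742 .033 92.2
python3 - <<'E'
from h import *
d=grab('top');u,v=proj(d,[.6537,-.2742,.03]).astype(int)
a=d['pixels'][v-60:v+60,u-60:u+60]
d=grab('side');u,v=proj(d,[.6537,-.2742,.05]).astype(int);b=d['pixels'][v-60:v+60,u-60:u+60]
cv2.imwrite('pics/b3.png',cv2.resize(np.hstack([a,b]),None,fx=3.3,fy=3.3,interpolation=cv2.INTER_CUBIC))
E
```

```text
time_s: 11.3
ee_pos: [0.6063, -0.1848, 0.1257]
tool_rot: [[0.999, 0.039, -0.003], [0.039, -0.999, 0.0], [-0.003, -0.001, -1.0]]
ft_force: [1.4, 1.0, -0.7]
finger_gap: 0.299
finger_force: 29.5
time_s: 11.92
ee_pos: [0.6563, -0.2736, 0.0799]
tool_rot: [[0.999, 0.039, -0.006], [0.039, -0.999, 0.001], [-0.006, -0.001, -1.0]]
ft_force: [0.1, 0.5, -0.6]
finger_gap: 0.294
finger_force: 29.5
t11.93 at [ 0.6563 -0.2736  0.0799] yaw-87.8 turn0.0 then shift cm [0.16 0.07 4.68] gap0.294 F29.5 q6 102 ft [ 0.1  0.5 -0.6]
```

View pics/b3.png

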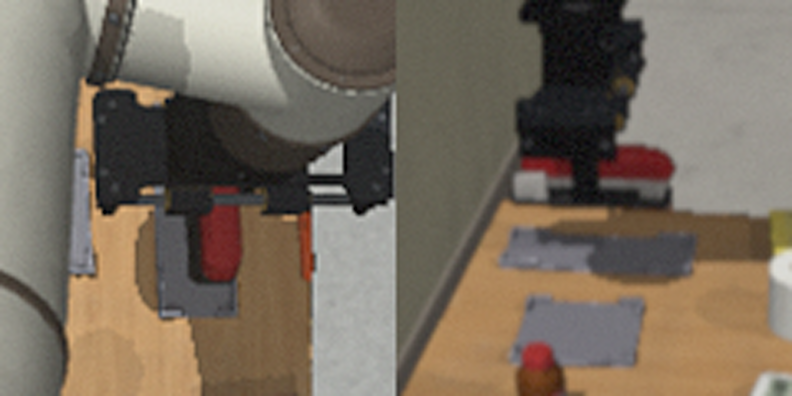

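The stapler hangs level over the long holder, its tail at top crop (222,281) and the holder's near end at (198,316). Lowering it.

```bash
python3 -m jog '[[[0.15,0.05,2],0,1],[[0,0,1.5],0,1],[[0,0,0.7],0,1],[[0,0,0.3],0,1],[[0,0,0],0,1]]'; python3 -m jog '[[[0,0,0.2],0,1],[[0,0,0.1],0,1],[[0,0,0],0,1]]'; python3 plan.py .6577 -.2742 .031 92.2
```

```text
time_s: 12.65
ee_pos: [0.6596, -0.2749, 0.0375]
tool_rot: [[0.999, 0.038, 0.0], [0.038, -0.999, -0.0], [0.0, 0.0, -1.0]]
ft_force: [-0.5, -0.0, -1.7]
finger_gap: 0.297
finger_force: 29.5
time_s: 13.02
ee_pos: [0.6595, -0.2748, 0.0347]
tool_rot: [[0.999, 0.038, 0.0], [0.038, -0.999, -0.0], [0.0, 0.0, -1.0]]
ft_force: [-0.6, 0.3, -2.0]
finger_gap: 0.297
finger_force: 29.5
t13.03 at [ 0.6595 -0.2748  0.0347] yaw-87.8 turn-0.0 then shift cm [-0.17 -0.07  0.37] gap0.297 F29.5 q6 102 ft [-0.6  0.3 -2. ]
```

```bash
python3 -m jog '[[[-0.2,-0.05,0.2],0,1],[[0,0,0.1],0,1],[[0,0,0.1],0,1],[[0,0,0],0,1]]'; python3 plan.py .6577 -.2742 .031 92.2
```

```text
time_s: 13.52
ee_pos: [0.6574, -0.2744, 0.0308]
tool_rot: [[0.999, 0.038, -0.0], [0.038, -0.999, -0.0], [-0.0, 0.0, -1.0]]
ft_force: [-0.7, 0.7, 0.2]
finger_gap: 0.301
finger_force: 29.4
t13.53 at [ 0.6574 -0.2744  0.0308] yaw-87.8 turn-0.0 then shift cm [ 0.03 -0.02 -0.02] gap0.301 F29.4 q6 102 ft [-0.7  0.7  0.2]
```

```bash
python3 -m jog '[[[0,0,0],0,0],[[0,0,0],0,0],[[0,0,0],0,0],[[0,0,0],0,0],[[0,0,0],0,0]]'; python3 -m jog '[[[0,0,-3],0,0],[[0,0,-4],0,-1],[[0,0,-4],0,-1],[[0,0,0],7.8,-1],[[0,0,0],0,-1]]'; python3 plan.py .4723 -.0689 .12 84.4
python3 - <<'E'
from h import *
d=grab('side');u,v=proj(d,[.6537,-.2742,.05]).astype(int);b=d['pixels'][v-40:v+80,u-60:u+60]
cv2.imwrite('pics/b4.png',cv2.resize(b,None,fx=3.3,fy=3.3,interpolation=cv2.INTER_CUBIC))
E
```

```text
time_s: 14.15
ee_pos: [0.6575, -0.2744, 0.0306]
tool_rot: [[0.999, 0.038, 0.0], [0.038, -0.999, -0.0], [0.0, 0.0, -1.0]]
ft_force: [0.9, 0.5, 0.4]
finger_gap: 0.501
finger_force: 0.0
time_s: 14.78
ee_pos: [0.6574, -0.2743, 0.141]
tool_rot: [[0.995, -0.097, 0.001], [-0.097, -0.995, 0.0], [0.001, -0.0, -1.0]]
ft_force: [0.4, -0.1, -0.7]
finger_gap: 0.866
finger_force: 0.0
t14.78 at [ 0.6574 -0.2743  0.141 ] yaw-95.6 turn0.0 then shift cm [-20.42 -18.63   2.09] gap0.866 F0.0 q6 94 ft [ 0.4 -0.1 -0.7]
```

View pics/b4.png

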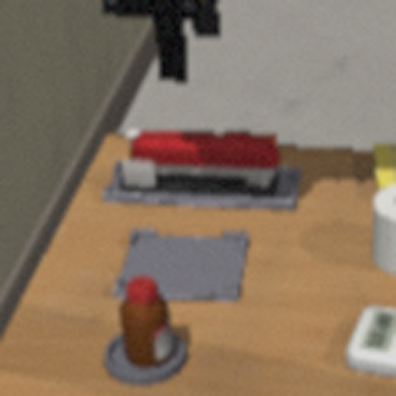

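The stapler sits flat in the long holder at (205,175), between the corners. Next, the timer.

```bash
python3 -m jog '[[[-4.1,-3.7,0],0,-1],[[-4.1,-3.7,0],0,-1],[[-4.1,-3.7,0],0,-1],[[-4.1,-3.7,0],0,-1],[[-4.0,-3.8,0],0,-1]]'; python3 -m jog '[[[0,0,3],0,-1],[[0,0,3],0,-1],[[0,0,2],0,-1],[[0,0,0],0,-1],[[0,0,0],0,-1]]'; python3 plan.py .4723 -.0689 .022 84.4
```

```text
time_s: 15.45
ee_pos: [0.471, -0.0683, 0.1399]
tool_rot: [[0.995, -0.096, -0.001], [-0.096, -0.995, -0.0], [-0.001, 0.0, -1.0]]
ft_force: [0.7, 0.5, 0.2]
finger_gap: 1.003
finger_force: 0.0
time_s: 16.08
ee_pos: [0.4732, -0.0693, 0.0609]
tool_rot: [[0.995, -0.097, 0.001], [-0.097, -0.995, -0.0], [0.001, 0.0, -1.0]]
ft_force: [-0.5, 0.3, 0.3]
finger_gap: 1.001
finger_force: 0.0
t16.07 at [ 0.4732 -0.0693  0.0609] yaw-95.6 turn0.0 then shift cm [-0.09 -0.03  3.89] gap1.001 F0.0 q6 73 ft [-0.5  0.3  0.3]
```

```bash
python3 -m jog '[[[-0.1,0,2],0,-1],[[0,0,1.3],0,-1],[[0,0,0.5],0,-1],[[0,0,0],0,-1],[[0,0,0],0,-1]]' ; python3 plan.py .4723 -.0689 .022 84.4; python3 -m jog '[[[0,0,0],0,1],[[0,0,0],0,1],[[0,0,0],0,1],[[0,0,0],0,1],[[0,0,0],0,1]]' 15; python3 -m jog '[[[0,0,0],0,1],[[0,0,0],0,1]]'; python3 plan.py .4723 -.0689 .022 84.4
```

```text
time_s: 16.7
ee_pos: [0.4722, -0.0691, 0.023]
tool_rot: [[0.995, -0.098, 0.001], [-0.098, -0.995, 0.0], [0.001, -0.0, -1.0]]
ft_force: [-0.3, -0.2, -0.5]
finger_gap: 0.998
finger_force: 0.0
t16.70 at [ 0.4722 -0.0691  0.023 ] yaw-95.6 turn-0.0 then shift cm [ 0.01 -0.02  0.1 ] gap0.998 F0.0 q6 73 ft [-0.3 -0.2 -0.5]
time_s: 17.32
ee_pos: [0.4718, -0.0691, 0.0227]
tool_rot: [[0.995, -0.098, 0.0], [-0.098, -0.995, 0.0], [0.0, -0.0, -1.0]]
ft_force: [-1.4, 0.4, 0.5]
finger_gap: 0.71
finger_force: 14.8
time_s: 17.58
ee_pos: [0.4719, -0.0691, 0.0227]
tool_rot: [[0.995, -0.098, 0.0], [-0.098, -0.995, 0.0], [0.0, -0.0, -1.0]]
ft_force: [-0.2, 1.2, 2.9]
finger_gap: 0.715
finger_force: 14.8
t17.57 at [ 0.4719 -0.0691  0.0227] yaw-95.6 turn-0.0 then shift cm [ 0.04 -0.02  0.07] gap0.715 F14.8 q6 73 ft [-0.2  1.2  2.9]
```

```bash
python3 -m jog '[[[0,0,-2],0,1],[[0,0,-4],0,1],[[0,0,-4],0,1],[[0,0,0],-9.8,1],[[0,0,0],0,1]]'; python3 plan.py .6465 -.1546 .10 94.2
```

```text
time_s: 18.2
ee_pos: [0.4713, -0.0692, 0.1226]
tool_rot: [[0.998, 0.07, -0.0], [0.07, -0.998, 0.0], [-0.0, -0.0, -1.0]]
ft_force: [-0.1, 0.1, -1.7]
finger_gap: 0.717
finger_force: 14.8
t18.20 at [ 0.4713 -0.0692  0.1226] yaw-86.0 turn-0.2 then shift cm [16.85  9.8   2.25] gap0.717 F14.8 q6 83 ft [-0.1  0.1 -1.7]
```

```bash
python3 -m jog '[[[4.2,2.4,0],0,1],[[4.2,2.4,0],0,1],[[4.2,2.5,0],0,1],[[4.2,2.5,0],0,1],[[0,0,0],0,1]]'; python3 -m jog '[[[0,0,3],0,1],[[0,0,3],0,1],[[0,0,1.2],0,1],[[0,0,0],0,1],[[0,0,0],0,1]]'; python3 plan.py .6465 -.1546 .0255 94.2
```

```text
time_s: 18.82
ee_pos: [0.6478, -0.1562, 0.1196]
tool_rot: [[0.998, 0.068, -0.002], [0.068, -0.998, -0.0], [-0.002, 0.0, -1.0]]
ft_force: [-0.6, -0.7, -1.1]
finger_gap: 0.716
finger_force: 14.8
time_s: 19.45
ee_pos: [0.6471, -0.1547, 0.0518]
tool_rot: [[0.997, 0.073, 0.002], [0.073, -0.997, -0.0], [0.002, 0.0, -1.0]]
ft_force: [0.4, -0.1, 0.1]
finger_gap: 0.716
finger_force: 14.8
t19.45 at [ 0.6471 -0.1547  0.0518] yaw-85.8 turn-0.0 then shift cm [-0.07 -0.01  2.63] gap0.716 F14.8 q6 94 ft [ 0.4 -0.1  0.1]
```

```bash
python3 -m jog '[[[0,0,1.3],0,1],[[0,0,0.8],0,1],[[0,0,0.3],0,1],[[0,0,0.1],0,1],[[0,0,0],0,1]]'; python3 -m jog '[[[0,0,0.1],0,1],[[0,0,0],0,1]]'; python3 plan.py .6465 -.1546 .0255 94.2
```

```text
time_s: 20.08
ee_pos: [0.6465, -0.1548, 0.0258]
tool_rot: [[0.997, 0.073, 0.0], [0.073, -0.997, -0.0], [0.0, 0.0, -1.0]]
ft_force: [-0.2, 0.3, 1.0]
finger_gap: 0.718
finger_force: 14.8
time_s: 20.32
ee_pos: [0.6465, -0.1548, 0.0257]
tool_rot: [[0.997, 0.073, 0.001], [0.073, -0.997, -0.0], [0.0, 0.0, -1.0]]
ft_force: [-2.6, 1.3, 5.7]
finger_gap: 0.72
finger_force: 14.8
t20.32 at [ 0.6465 -0.1548  0.0257] yaw-85.8 turn-0.0 then shift cm [ 0.   -0.02  0.02] gap0.720 F14.8 q6 94 ft [-2.6  1.3  5.7]
```

```bash
python3 -m jog '[[[0,0,0],0,-0.9],[[0,0,0],0,-0.9],[[0,0,0],0,-0.9],[[0,0,0],0,-0.9]]'; python3 -m jog '[[[0,0,-3],0,-1],[[0,0,-4],0,-1],[[0,0,-4],0,-1],[[0,0,0],0,-1]]'; python3 plan.py .4733 -.1928 .13
```

```text
time_s: 20.82
ee_pos: [0.6464, -0.1547, 0.0244]
tool_rot: [[0.997, 0.072, -0.0], [0.072, -0.997, 0.0], [-0.0, -0.0, -1.0]]
ft_force: [-0.0, 0.7, -0.3]
finger_gap: 0.945
finger_force: 0.0
time_s: 21.32
ee_pos: [0.6488, -0.155, 0.139]
tool_rot: [[0.997, 0.073, 0.009], [0.073, -0.997, -0.001], [0.009, 0.002, -1.0]]
ft_force: [-0.0, -0.1, -1.1]
finger_gap: 0.999
finger_force: 0.0
t21.32 at [ 0.6488 -0.155   0.139 ] yaw-85.8 turn0.0 then shift cm [-17.79   2.49   0.75] gap0.999 F0.0 q6 94 ft [-0.  -0.1 -1.1]
```

```bash
python3 -m jog '[[[-4.4,0.6,0],0,-1],[[-4.4,0.6,0],0,-1],[[-4.4,0.6,0],0,-1],[[-4.4,0.7,0],0,-1],[[0,0,0],0,-1]]'; python3 -m jog '[[[0,0,3],0,-1],[[0,0,2],0,-1],[[0,0,0],0,-1],[[0,0,0],0,-1]]'; python3 plan.py .4733 -.1928 .034
python3 - <<'E'
from h import *
d=grab('top');u,v=proj(d,[.58,-.19,.03]).astype(int)
a=d['pixels'][v-65:v+65,u-65:u+65]
d=grab('side');u,v=proj(d,[.56,-.19,.03]).astype(int);b=d['pixels'][v-65:v+65,u-65:u+65]
cv2.imwrite('pics/b5.png',cv2.resize(np.hstack([a,b]),None,fx=3,fy=3,interpolation=cv2.INTER_CUBIC))
E
```

```text
time_s: 21.95
ee_pos: [0.469, -0.1927, 0.1339]
tool_rot: [[0.998, 0.071, -0.003], [0.071, -0.998, 0.001], [-0.003, -0.001, -1.0]]
ft_force: [0.8, -0.3, 0.0]
finger_gap: 0.999
finger_force: 0.0
time_s: 22.45
ee_pos: [0.4736, -0.1924, 0.0849]
tool_rot: [[0.997, 0.073, 0.001], [0.073, -0.997, -0.0], [0.001, 0.0, -1.0]]
ft_force: [0.2, 0.1, 0.4]
finger_gap: 1.005
finger_force: 0.0
t22.45 at [ 0.4736 -0.1924  0.0849] yaw-85.8 turn0.0 then shift cm [-0.04  0.03  5.09] gap1.005 F0.0 q6 98 ft [0.2 0.1 0.4]
```

View pics/b5.png

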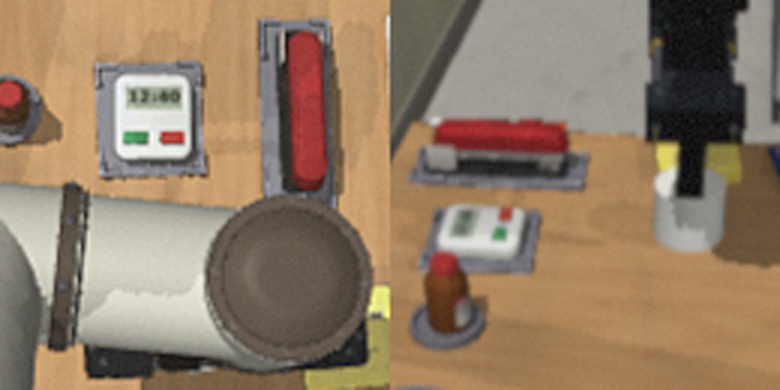

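The timer is centred in its holder (155,115) and the stapler is in its own (305,110). The gripper straddles the roll. Descending and gripping.

```bash
python3 -m jog '[[[0,0,2.5],0,-1],[[0,0,1.8],0,-1],[[0,0,0.8],0,-1],[[0,0,0],0,-1],[[0,0,0],0,-1]]' ; python3 plan.py .4733 -.1928 .034; python3 -m jog '[[[0,0,0],0,1],[[0,0,0],0,1],[[0,0,0],0,1],[[0,0,0],0,1],[[0,0,0],0,1]]' 20; python3 -m jog '[[[0,0,0],0,1],[[0,0,0],0,1],[[0,0,0],0,1]]'; python3 plan.py .4733 -.1928 .034
```

```text
time_s: 23.18
ee_pos: [0.4734, -0.1925, 0.0344]
tool_rot: [[0.997, 0.073, 0.002], [0.073, -0.997, -0.0], [0.002, 0.0, -1.0]]
ft_force: [0.1, 0.2, 0.1]
finger_gap: 1.0
finger_force: 0.0
t23.18 at [ 0.4734 -0.1925  0.0344] yaw-85.8 turn0.0 then shift cm [-0.01  0.03  0.04] gap1.000 F0.0 q6 98 ft [0.1 0.2 0.1]
time_s: 23.8
ee_pos: [0.4727, -0.1924, 0.0337]
tool_rot: [[0.997, 0.073, 0.0], [0.073, -0.997, 0.0], [0.0, 0.0, -1.0]]
ft_force: [-1.1, 0.4, 1.3]
finger_gap: 0.684
finger_force: 20.0
time_s: 24.18
ee_pos: [0.4727, -0.1924, 0.0337]
tool_rot: [[0.997, 0.073, 0.0], [0.073, -0.997, -0.0], [0.0, 0.0, -1.0]]
ft_force: [-0.3, 0.7, 2.1]
finger_gap: 0.68
finger_force: 20.0
t24.18 at [ 0.4727 -0.1924  0.0337] yaw-85.8 turn0.0 then shift cm [ 0.05  0.04 -0.03] gap0.680 F20.0 q6 98 ft [-0.3  0.7  2.1]
```

```bash
python3 -m jog '[[[0,0,-3],0,1],[[0,0,-5],0,1],[[0,0,-5],0,1],[[0,0,0],0,1]]'; python3 plan.py .6476 .0813 .16
```

```text
time_s: 24.68
ee_pos: [0.4752, -0.1929, 0.1674]
tool_rot: [[0.997, 0.073, 0.009], [0.073, -0.997, -0.001], [0.009, 0.002, -1.0]]
ft_force: [0.2, -0.3, -2.3]
finger_gap: 0.681
finger_force: 20.0
t24.68 at [ 0.4752 -0.1929  0.1674] yaw-85.8 turn0.0 then shift cm [ 19.19 -26.09   0.87] gap0.681 F20.0 q6 98 ft [ 0.2 -0.3 -2.3]
```

```bash
python3 -m jog '[[[3.2,-4.3,0],0,1],[[3.2,-4.3,0],0,1],[[3.2,-4.3,0],0,1],[[3.2,-4.4,0],0,1],[[3.2,-4.4,0],0,1]]';python3 -m jog '[[[3.2,-4.4,0],0,1],[[0,0,0],10.6,1],[[0,0,0],10.6,1],[[0,0,0],10.6,1],[[0,0,0],10.6,1]]'; python3 -m jog '[[[0,0,0],10.6,1],[[0,0,0],10.6,1],[[0,0,0],0,1]]'; python3 plan.py .6476 .0813 .08
```

```text
time_s: 25.3
ee_pos: [0.6163, 0.037, 0.1615]
tool_rot: [[0.997, 0.072, -0.003], [0.072, -0.997, -0.001], [-0.003, 0.0, -1.0]]
ft_force: [0.7, -0.5, -0.8]
finger_gap: 0.68
finger_force: 20.0
time_s: 25.92
ee_pos: [0.6442, 0.0817, 0.1611]
tool_rot: [[0.781, -0.624, -0.004], [-0.624, -0.781, -0.001], [-0.003, 0.003, -1.0]]
ft_force: [0.8, -0.3, -0.9]
finger_gap: 0.682
finger_force: 20.0
time_s: 26.3
ee_pos: [0.6444, 0.0816, 0.1615]
tool_rot: [[0.51, -0.86, -0.003], [-0.86, -0.51, -0.001], [-0.001, 0.003, -1.0]]
ft_force: [-0.1, 0.5, -1.3]
finger_gap: 0.683
finger_force: 20.0
t26.30 at [0.6444 0.0816 0.1615] yaw-149.3 turn0.0 then shift cm [ 0.2  -0.29  8.15] gap0.683 F20.0 q6 9 ft [-0.1  0.5 -1.3]
```

```bash
python3 -m jog '[[[0.2,-0.25,3],0,1],[[0,0,3],0,1],[[0,0,2.5],0,1],[[0,0,0.8],0,1],[[0,0,0],0,1]]';python3 -m jog '[[[0,0,0],0,1]]'; python3 plan.py .6476 .0813 .0365
python3 - <<'E'
from h import *
d=grab('side');u,v=proj(d,[.6476,.0813,.06]).astype(int);b=d['pixels'][v-65:v+65,u-65:u+65]
cv2.imwrite('pics/b6.png',cv2.resize(b,None,fx=3.5,fy=3.5,interpolation=cv2.INTER_CUBIC))
E
```

```text
time_s: 26.92
ee_pos: [0.6482, 0.0813, 0.07]
tool_rot: [[0.51, -0.86, -0.001], [-0.86, -0.51, -0.001], [-0.0, 0.001, -1.0]]
ft_force: [0.5, 0.3, -0.5]
finger_gap: 0.681
finger_force: 20.0
time_s: 27.05
ee_pos: [0.6492, 0.0816, 0.0717]
tool_rot: [[0.509, -0.861, 0.002], [-0.861, -0.509, 0.001], [0.001, -0.002, -1.0]]
ft_force: [-0.5, 0.2, -0.5]
finger_gap: 0.684
finger_force: 20.0
t27.05 at [0.6492 0.0816 0.0717] yaw-149.4 turn0.0 then shift cm [-0.06  0.16  3.52] gap0.684 F20.0 q6 9 ft [-0.5  0.2 -0.5]
```

View pics/b6.png

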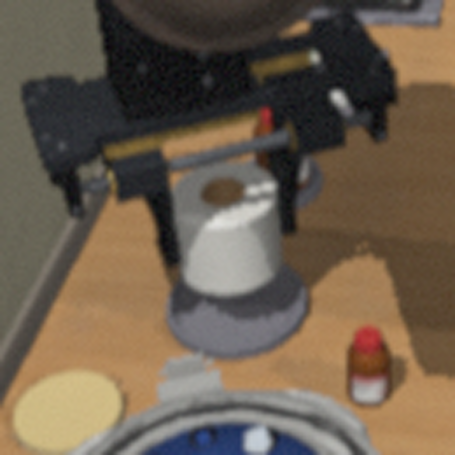

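The roll hangs upright, its base at (230,290), above the large dish at (238,305). Lowering it.

```bash
python3 -m jog '[[[0,0.15,1.5],0,1],[[0,0,1],0,1],[[0,0,0.5],0,1],[[0,0,0.2],0,1],[[0,0,0],0,1]]';python3 -m jog '[[[0,0,0.1],0,1],[[0,0,0.1],0,1],[[0,0,0],0,1]]'; python3 plan.py .6476 .0813 .0365
```

```text
time_s: 27.72
ee_pos: [0.6472, 0.0807, 0.0385]
tool_rot: [[0.509, -0.861, 0.0], [-0.861, -0.509, -0.0], [0.0, -0.0, -1.0]]
ft_force: [-0.4, 0.1, -1.3]
finger_gap: 0.685
finger_force: 20.0
time_s: 28.1
ee_pos: [0.6472, 0.0806, 0.0367]
tool_rot: [[0.508, -0.861, 0.0], [-0.861, -0.508, 0.0], [0.0, -0.0, -1.0]]
ft_force: [0.7, 0.0, -0.5]
finger_gap: 0.683
finger_force: 20.0
t28.10 at [0.6472 0.0806 0.0367] yaw-149.4 turn0.0 then shift cm [-0.04 -0.07  0.02] gap0.683 F20.0 q6 9 ft [ 0.7  0.  -0.5]
```

```bash
python3 -m jog '[[[0,0,0.1],0,1],[[0,0,0],0,1]]';python3 -m jog '[[[0,0,0],0,-1],[[0,0,0],0,-1],[[0,0,0],0,-1],[[0,0,0],0,-1],[[0,0,0],0,-1]]'; python3 -m jog '[[[0,0,-3],0,-1],[[0,0,-5],0,-1],[[0,0,-5],0,-1],[[0,0,-5],0,-1],[[0,0,0],0,-1]]'; python3 -m jog '[[[-3,4,0],0,-1],[[-3,5,0],0,-1],[[-3,5,0],0,-1],[[-3,5,0],0,-1],[[0,0,0],0,-1]]'; python3 - <<'E'
from h import *
d=grab('top');a=d['pixels'][110:290,95:365]
cv2.imwrite('pics/f1.png',cv2.resize(a,None,fx=2.95,fy=2.95,interpolation=cv2.INTER_CUBIC))
d=grab('side');b=d['pixels'][130:310,110:350]
cv2.imwrite('pics/f2.png',cv2.resize(b,None,fx=3.3,fy=3.3,interpolation=cv2.INTER_CUBIC))
E
```

```text
time_s: 28.35
ee_pos: [0.6473, 0.0807, 0.0367]
tool_rot: [[0.509, -0.861, 0.001], [-0.861, -0.509, -0.0], [0.0, -0.001, -1.0]]
ft_force: [-1.5, 0.7, 5.6]
finger_gap: 0.688
finger_force: 20.0
time_s: 28.98
ee_pos: [0.6471, 0.0806, 0.0354]
tool_rot: [[0.508, -0.861, -0.0], [-0.861, -0.508, -0.0], [-0.0, 0.0, -1.0]]
ft_force: [-1.2, 0.5, 0.6]
finger_gap: 0.998
finger_force: 0.0
time_s: 29.6
ee_pos: [0.6496, 0.0811, 0.2214]
tool_rot: [[0.509, -0.861, 0.011], [-0.861, -0.509, 0.003], [0.003, -0.011, -1.0]]
ft_force: [0.0, 0.1, 0.4]
finger_gap: 1.0
finger_force: 0.0
time_s: 30.22
ee_pos: [0.4181, 0.0861, 0.2148]
tool_rot: [[0.51, -0.86, -0.003], [-0.86, -0.51, -0.0], [-0.001, 0.002, -1.0]]
ft_force: [1.0, -0.0, 0.0]
finger_gap: 1.001
finger_force: 0.0
```

View pics/f1.png

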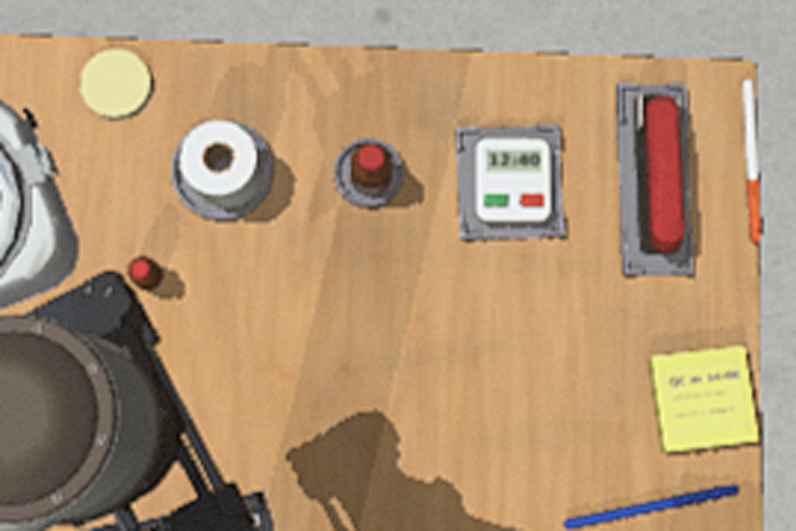

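View pics/f2.png

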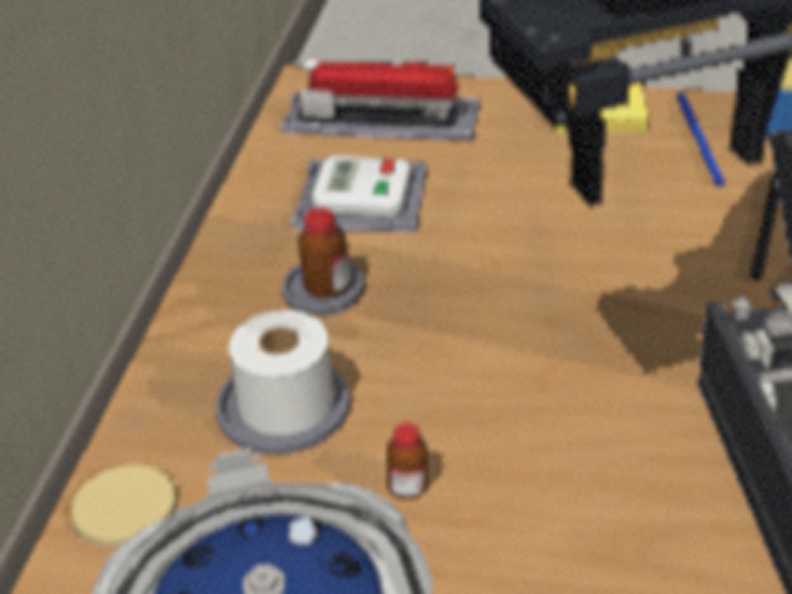

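All four look seated and upright, and the pad hasn't moved. One numeric check, then I'll hand in if it's within limits.

```bash
python3 - <<'E'
from h import *
d=grab('top')
n=lambda p:(np.array(p)+.5)/2.95-.5+np.array([95,110])
W=lambda p,z:ray(d,n(p),z)
A=[('roll',W((218,158.5),.053),[.6476,.0813]),('bottle',W((371,157),.065),[.6493,-.038]),
('timer',(W((475,138),.017)+W((549,138),.017)+W((551,222),.017)+W((477,222),.017))/4,[.6465,-.1546]),
('stapler',(W((641,90),.02)+W((666,253),.045))/2,[.6537,-.2742]),('stapler arm',(W((645,97),.048)+W((682,97),.048)+W((652,251),.048)+W((684,251),.048))/4,[.6537,-.2742])]
ok=1
for k,p,h in A:
    e=np.linalg.norm(p[:2]-h);print(k,(p[:2]-h).round(4),e.round(4))
E
```

```text
roll [-0.0004 -0.0006] 0.0007
bottle [ 0.0003 -0.002 ] 0.0021
timer [-0.0004 -0.0007] 0.0008
stapler [0.0011 0.0066] 0.0067
stapler arm [-0.0052 -0.0006] 0.0052
```

```bash
python3 -c "
from rig import manip
print(manip.finish_job())"
```

```text
the job is handed in; nothing more can be done
None
```

The job is handed in with no verdict returned: by the final pictures the bottle, label roll, stapler and timer each sit upright in their holders (centres about 1–7 mm off, inside the limits), the note pad has not visibly moved, and the gripper is open and clear at about 30 s.

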